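# Point out the faults in a bracket kit

## Robot

A 7-joint arm with a two-finger parallel gripper is mounted at the origin on a cart in front of the work surface, level with it; the furniture and walls round the work are solid. World frame = base frame: x ahead of the robot, y to its left, z up, the work surface at z = 0. Lengths are in m, angles in degrees, forces in N, time in s.
With the tool pointing down it reaches from about 0.425 to 0.95 m from the base axis. Payload 16.7 kg.
Tool frame: the origin (TCP) lies midway between the tips of the shut fingers; the grasp point (between the pads) lies 19 mm behind it (manip.pinch_z is the distance from the TCP to the grasp point, in m); z points along the fingers, y is the line along which they close (so a half turn about z gives the same grasp; the last joint's range is limited). The gripper opens to 94 mm and grips with 3 to 60 N. Pads are 16 mm wide; open, the fingers measure 119 mm over their backs; the gripper's body (75 mm by 177 mm) begins 78 mm behind the grasp point.
Start: joints at [67.007, 24.414, 4.234, 92.017, -1.954, 63.644, -3.845], TCP at [0.168, -0.654, 0.182] pointing down, gripper open.
Joint ranges: [-163.25, 163.25], [-28.42, 122.38], [-70.27, 78.77], [12.13, 141.07], [-58.53, 238.53], [9.26, 117.41], [-156.51, 156.51]. Speed limits (degrees/s): [108.29, 108.29, 136.94, 136.94, 172.46, 172.46, 172.46].

## Interface

Orientations are given as a 3x3 rotation matrix whose columns are the frame's x, y, z axes.
In Python, from station import manip, eyes, hand_in gives the robot as it stands. The module is installed in compiled form; this text tells all that it offers.
- The arm moves only by the tool send_rows, never from a script. Its argument "deltas" is one flat list of numbers, 7 for each row, row after row: the shift along the tool's x, y, z in units of 40 mm (1.0 is 40 mm), then the turn, a rotation vector about the tool's x, y, z in units of 5 degrees (1.0 is 5 degrees), then the opening, from 0 (shut) to 1 (fully open). In form: [dx, dy, dz, rx, ry, rz, jaw, dx, dy, dz, rx, ry, rz, jaw, ...]. A call has 1 to 20 rows; each row is the pose to reach, as a shift and turn from the pose commanded when the call began, along the tool's axes at that moment; what a row does not reach only later rows make up. A row lasts 1/12 s, in which the tool goes at most 41.7 mm and 7.16 degrees, less where a joint would pass 70% of its speed; a pose out of reach is approached as far as the arm can. A call with a gripper value outside its range is refused whole. The fingers move at their own pace and stop on an object; "force" is the grip in N (left out, the last holds). Time passes only in rows, so rows that repeat a pose let the fingers close. It gives the time, the measured TCP pose, the force, the opening and the grip force at its end, in the units of the state.
- manip.state(): the state, without advancing time (a new reading comes with each control period).
- eyes.camera(name): name is "scene" or "top" or "wrist"; returns the picture (400x640x3 uint8, red, green, blue); there is no depth.
- eyes.camera_info(name): a dict with "fx", "fy", "cx", "cy" (pixels), "R" (3x3) and "t" (3): a world point X has camera coordinates R X + t. Camera axes: x right, y down, z forward; pixel columns grow to the right and rows downward; lengths in m; the calibration is good to about 2 mm. A picture is of the moment at which its call begins: read the wrist's pose just before it. camera_info takes no time and is no camera call; for the wrist camera it gives the pose at the moment of the call.
- hand_in(): hands the job in; it is judged then, once.
The state is a dict: "clock": time; "joint_pos": joint angles; "joint_vel": joint speeds; "joint_torque": joint torques, N m; "tool_pos": TCP position; "eef_rot": TCP orientation; "wrist_force": force on the tool from outside, world axes, zero at the start; "wrist_torque": the same for the moment, N m; "opening": finger opening in m; "grip_force": force on a finger pad.
Only numpy, scipy, OpenCV 4.12 (cv2) and the standard library are available. Lean on these libraries where they do the work, as an engineer would, in place of code of your own. Each camera call takes 0.05 s, during which the arm holds its last target. There are 200 camera calls.

## Task

The kit tray should hold one L-shaped bracket in each of its six pockets, but one pocket has a U-shaped bracket by mistake and one is empty. Show this to a colleague by pointing from above with the fingertips, about 3 cm over the middle of each thing for a good two seconds: first the wrong U bracket in the tray, then the empty pocket, then the spare L bracket lying on the table outside the tray, and finish still pointing at the spare. Touch and move nothing, and go from one to the next well up in the air (a hand's breadth over the parts or more), so that you never seem to point at any of the other brackets.

Things in the scene. Friction and masses are not known exactly. Their poses are not given: they have to be found in the camera images.
- pocket_0 (a point): middle of the floor of one of the six pockets (each about 48 x 48 mm inside) of the fixed black plastic kit tray, which is 105 x 155 x 18 mm, two rows of three pockets 51 mm apart; the walls' top is 15 mm above this point, and a bracket in the pocket lies within 6 mm of it. One pocket of the six is empty, which one changes.
- pocket_1 (a point): middle of the floor of one of the six pockets (each about 48 x 48 mm inside) of the fixed black plastic kit tray, which is 105 x 155 x 18 mm, two rows of three pockets 51 mm apart; the walls' top is 15 mm above this point, and a bracket in the pocket lies within 6 mm of it. One pocket of the six is empty, which one changes.
- pocket_2 (a point): middle of the floor of one of the six pockets (each about 48 x 48 mm inside) of the fixed black plastic kit tray, which is 105 x 155 x 18 mm, two rows of three pockets 51 mm apart; the walls' top is 15 mm above this point, and a bracket in the pocket lies within 6 mm of it. One pocket of the six is empty, which one changes.
- pocket_3 (a point): middle of the floor of one of the six pockets (each about 48 x 48 mm inside) of the fixed black plastic kit tray, which is 105 x 155 x 18 mm, two rows of three pockets 51 mm apart; the walls' top is 15 mm above this point, and a bracket in the pocket lies within 6 mm of it. One pocket of the six is empty, which one changes.
- pocket_4 (a point): middle of the floor of one of the six pockets (each about 48 x 48 mm inside) of the fixed black plastic kit tray, which is 105 x 155 x 18 mm, two rows of three pockets 51 mm apart; the walls' top is 15 mm above this point, and a bracket in the pocket lies within 6 mm of it. One pocket of the six is empty, which one changes.
- pocket_5 (a point): middle of the floor of one of the six pockets (each about 48 x 48 mm inside) of the fixed black plastic kit tray, which is 105 x 155 x 18 mm, two rows of three pockets 51 mm apart; the walls' top is 15 mm above this point, and a bracket in the pocket lies within 6 mm of it. One pocket of the six is empty, which one changes.
- kit_l0_mid (a point): One of four correct brackets in the kit tray: L-shaped bracket of bare grey steel: 34 mm long, 22 mm wide, 28 mm high: a flat foot with one upright flange at one end. This point is the middle of its footprint, half-way up (14 mm above its underside, 14 mm below its top); z is up. Its pocket changes.
- kit_l1_mid (a point): One of four correct brackets in the kit tray: L-shaped bracket of bare grey steel: 34 mm long, 22 mm wide, 28 mm high: a flat foot with one upright flange at one end. This point is the middle of its footprint, half-way up (14 mm above its underside, 14 mm below its top); z is up. Its pocket changes.
- kit_l2_mid (a point): One of four correct brackets in the kit tray: L-shaped bracket of bare grey steel: 34 mm long, 22 mm wide, 28 mm high: a flat foot with one upright flange at one end. This point is the middle of its footprint, half-way up (14 mm above its underside, 14 mm below its top); z is up. Its pocket changes.
- kit_l3_mid (a point): One of four correct brackets in the kit tray: L-shaped bracket of bare grey steel: 34 mm long, 22 mm wide, 28 mm high: a flat foot with one upright flange at one end. This point is the middle of its footprint, half-way up (14 mm above its underside, 14 mm below its top); z is up. Its pocket changes.
- kit_u_mid (a point): The wrong bracket in the kit tray: U-shaped bracket of bare grey steel: 26 mm wide, 36 mm long, 22 mm high, a flat base with an upright flange at both ends. This point is the middle of its footprint, half-way up (11 mm above its underside, 11 mm below its top); z is up. Its pocket changes.
- spare_l_mid (a point): The spare L bracket, lying alone on the bare table top to the left or right of the tray: L-shaped bracket of bare grey steel: 34 mm long, 22 mm wide, 28 mm high: a flat foot with one upright flange at one end. This point is the middle of its footprint, half-way up (14 mm above its underside, 14 mm below its top); z is up.
- spare_u_mid (a point): A U bracket lying alone on the bare table top on the other side of the tray: U-shaped bracket of bare grey steel: 26 mm wide, 36 mm long, 22 mm high, a flat base with an upright flange at both ends. This point is the middle of its footprint, half-way up (11 mm above its underside, 11 mm below its top); z is up.
Mind the look-alikes: they are no part of the job. What is shaped like the part that bears kit_l3_mid but blue or pink is not meant.

How it is judged:
By the outcome, as a careful person would: the job done as asked, in the order asked, and still so for the second after the job is handed in, with the robot touching nothing.
It also fails if it takes over 58 s, if anything falls off the work surface, if the arm or the gripper's body presses on something with over 40 N, if the wrist force passes 120 N, or if a joint passes its speed limit or range.

## Working session

There is one attempt and no reset: what is moved stays moved. The work goes in short steps, Python scripts to look and compute and a tool call to move; the robot and the scene stay as the last step left them, time stands still between calls to the robot, and variables do not carry over. Pictures are saved under pics/ and viewed, at most 10 in all, crops included, and the job is handed in when it is done.

Besides the shell and the picture viewer there is one more tool, called as name(argument=value, ...) on one line, values as JSON. send_rows: Moves the arm, as the interface text tells. Its arguments: {"type":"object","properties":{"deltas":{"type":"array"},"force":{"type":"number"}},"required":["deltas"]}

```bash
mkdir -p pics; python3 - <<'E'
from station import manip, eyes
import cv2
for n in("top","scene"):
    im=eyes.camera(n); cv2.imwrite(f"pics/{n}0.png",im[:,:,::-1])
    i=eyes.camera_info(n); print(n,{k:(v.tolist() if hasattr(v,'tolist') else v) for k,v in i.items()})
s=manip.state(); print(s["clock"],s["tool_pos"],s["eef_rot"])
E
```

```text
top {'fx': 509.583821613245, 'fy': 509.583821613245, 'cx': 311.13827224668603, 'cy': 206.9640687935181, 'R': [[0.021256521801007646, -0.9996519680553332, 0.015623797362436133], [-0.985001268862949, -0.02361639083934321, -0.17092327641987196], [0.17123276736449675, -0.011756225874938523, -0.985160459282585]], 't': [-0.009463392216739063, 0.5304780788644458, 1.0078048089498999]}
scene {'fx': 427.6978475776648, 'fy': 427.6978475776648, 'cx': 320.78838421198293, 'cy': 199.7867565354268, 'R': [[-0.5879543449422492, -0.8088444504580092, -0.008963438336483257], [-0.5197016832335132, 0.3862196174197733, -0.7620659863583845], [0.6198546996738705, -0.4434016938210826, -0.647437324541002]], 't': [0.30652973899797936, 0.31358390159568095, 0.544411633802929]}
0.1 [ 0.16804844 -0.65329453  0.18134163] [[ 9.68472276e-01  2.49121085e-01 -3.67721397e-04]
 [ 2.49121346e-01 -9.68471613e-01  1.13602842e-03]
 [-7.31191002e-05 -1.19181928e-03 -9.99999287e-01]]
```

View pics/top0.png

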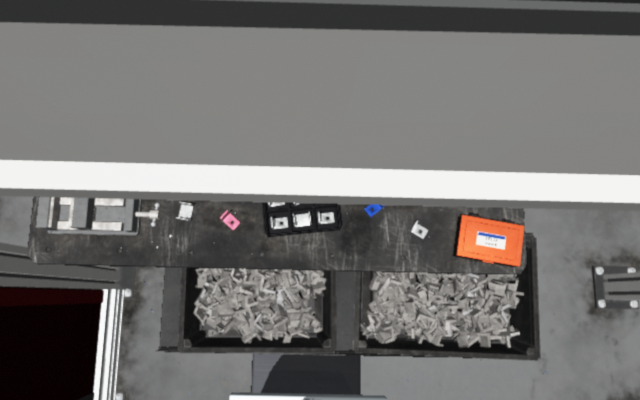

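View pics/scene0.png

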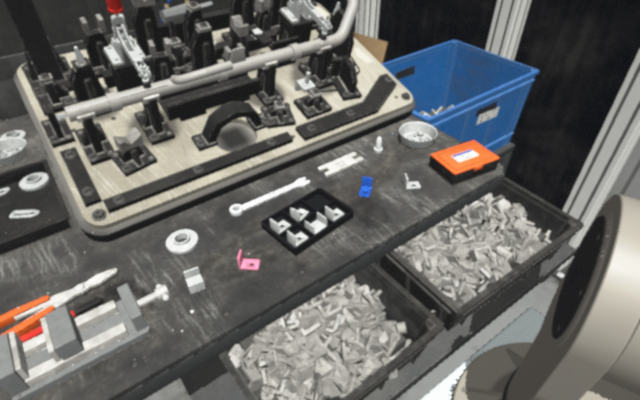

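The top view (partly hidden by an overhead shelf) shows the tray at about (302,217), a spare at (419,229) and another at (185,211). The scene view shows the whole tray at about (308,222), with spares at (411,182) and (194,280). I'll enlarge both and compute the positions.

```bash
cat > h.py <<'E'
import numpy as np, cv2
from station import manip, eyes
def ray(n,uv,z,i=None):
    i=i or eyes.camera_info(n); R=np.array(i["R"]);t=np.array(i["t"])
    d=R.T@np.array([(uv[0]-i["cx"])/i["fx"],(uv[1]-i["cy"])/i["fy"],1]); c=-R.T@t
    return c+d*(z-c[2])/d[2]
E
python3 - <<'E'
from h import *
a=cv2.imread("pics/scene0.png"); b=cv2.imread("pics/top0.png")
r=lambda im,x,y,w,h,W,H: cv2.resize(im[y:y+h,x:x+w],(W,H),interpolation=cv2.INTER_CUBIC)
c1=r(a,255,180,105,80,525,400); c2=r(a,390,165,40,40,200,200); c3=r(a,174,260,40,40,200,200)
d=r(b,165,197,270,45,800,133)
o=np.zeros((540,800,3),np.uint8); o[:400,:525]=c1;o[:200,530:730]=c2;o[200:400,530:730]=c3;o[405:538]=d
cv2.imwrite("pics/c0.png",o)
for n,uv,z in [("top",(419,229),.005),("top",(185,211),.01),("scene",(411,184),.01),("scene",(194,282),.01),("scene",(308,222),.015)]: print(n,uv,ray(n,uv,z).round(3))
for n in("top","scene"):
  i=eyes.camera_info(n);print((-np.array(i["R"]).T@np.array(i["t"])).round(3))
E
```

```text
top (419, 229) [ 0.495 -0.23   0.005]
top (185, 211) [0.522 0.27  0.01 ]
scene (411, 184) [ 0.49  -0.223  0.01 ]
scene (194, 282) [0.518 0.273 0.01 ]
scene (308, 222) [0.521 0.032 0.015]
[0.35  0.015 1.084]
[0.006 0.368 0.594]
```

View pics/c0.png

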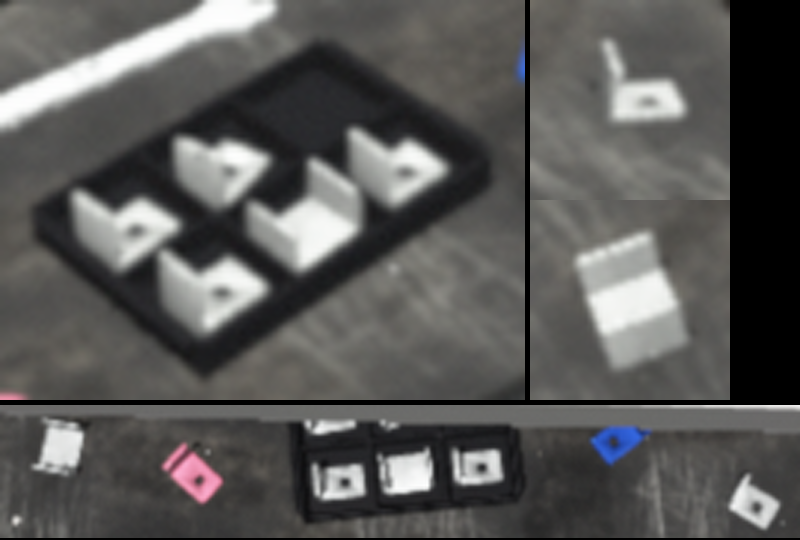

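The U is in the near-row middle pocket, the empty pocket is far-row right (−y side), and the spare L is on the right (−y) at about (0.49,−0.23). The bracket on the left is a U. I'll move high towards the tray with the fingers shut, then refine with the wrist camera.

send_rows(deltas=[0.3,-0.35,0,0,0,0,0,0.8,-1.0,0,0,0,0,0,1.4,-1.7,0,0,0,0,0,2.0,-2.5,0,0,0,0,0,2.6,-3.3,0,0,0,0,0,3.2,-4.1,0,0,0,0,0,3.8,-4.9,0,0,0,0,0,4.4,-5.7,0,0,0,0,0,5.0,-6.5,0,0,0,0,0,5.6,-7.3,0,0,0,0,0,6.2,-8.1,0,0,0,0,0,6.8,-8.9,0,0,0,0,0,7.4,-9.7,0,0,0,0,0,8.0,-10.5,0,0,0,0,0,8.6,-11.2,0,0,0,0,0,9.2,-11.9,0,0,0,0,0,9.8,-12.5,0,0,0,0,0,10.3,-13.1,0,0,0,0,0,10.7,-13.6,0,0,0,0,0,11.0,-13.9,0,0,0,0,0])

```text
clock: 1.77
tool_pos: [0.4563, -0.0029, 0.182]
eef_rot: [[0.968, 0.251, 0.0], [0.251, -0.968, 0.001], [0.0, -0.001, -1.0]]
wrist_force: [0.3, -0.6, -0.7]
opening: 0.0003
grip_force: 0.0
```

```bash
python3 - <<'E'
from h import *
i=eyes.camera_info("wrist"); im=eyes.camera("wrist"); cv2.imwrite("pics/w1.png",im[:,:,::-1])
s=manip.state(); print(s["clock"],s["tool_pos"],s["wrist_force"],s["opening"],s["joint_pos"]);print(s["eef_rot"])
print(-np.array(i["R"]).T@np.array(i["t"]))
np.save("w1.npy",i,allow_pickle=True)
E
```

```text
1.8167 [ 0.45751906 -0.00105047  0.18207428] [ 0.84581051  2.96721916 -0.14627084] 0.00025632330939891505 [ 20.37638606   5.66459235 -29.69619022 117.32776337   3.22679797
  57.73139024 -86.27099957]
[[ 9.67490399e-01  2.52906549e-01  7.78127923e-04]
 [ 2.52905270e-01 -9.67489963e-01  1.44799017e-03]
 [ 1.11903715e-03 -1.20412393e-03 -9.99998649e-01]]
[0.53124394 0.01587698 0.38426555]
```

View pics/w1.png

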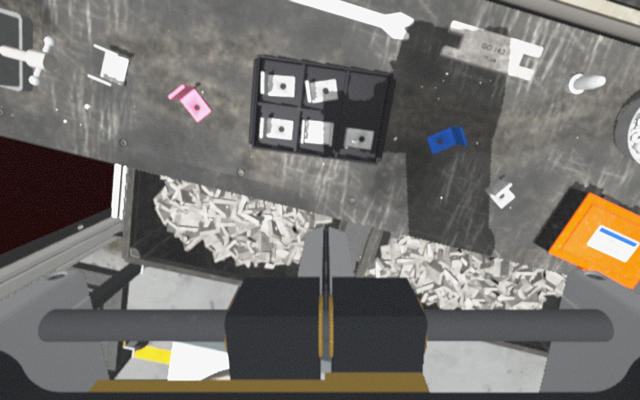

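The wrist view shows everything: tray rim corners are about (258,56), (393,72), (384,160), (250,145); the U is at (316,132), the empty pocket at (370,90) and the spare L at (502,194). I'll enlarge the crops and compute.

```bash
python3 - <<'E'
from h import *
i=np.load("w1.npy",allow_pickle=True).item()
c=[(258,56),(393,72),(384,160),(250,145)]
P=np.array([ray("wrist",p,.018,i)for p in c]); print(P.round(4)); print(np.linalg.norm(P-np.roll(P,-1,0),axis=1))
m=P.mean(0); ex=(P[1]+P[2]-P[0]-P[3]); ex/=np.linalg.norm(ex); ey=np.cross([0,0,1],ex)
print("tray",m,ex,ey); 
K=lambda q:print(q, (np.array(i["R"])@q+i["t"]), end=" ")
for n,q in(("U",m-ey*.0255),("empty",m+ex*.051+ey*.0255)): 
  q[2]=.003; x=np.array(i["R"])@q+i["t"]; print(n,q.round(4),x[0]/x[2]*i["fx"]+i["cx"],x[1]/x[2]*i["fy"]+i["cy"])
im=cv2.imread("pics/w1.png")
a=cv2.resize(im[50:166,245:400],None,fx=3.5,fy=3.5,interpolation=2); b=cv2.resize(im[170:215,480:525],None,fx=5,fy=5,interpolation=2)
o=np.zeros((410,780,3),np.uint8); o[:a.shape[0],:a.shape[1]]=a; o[:225,550:775]=b; cv2.imwrite("pics/c1.png",o)
E
```

```text
[[ 0.5742  0.1053  0.018 ]
 [ 0.5961 -0.0456  0.018 ]
 [ 0.4985 -0.0657  0.018 ]
 [ 0.4753  0.0957  0.018 ]]
[0.15249064 0.09973435 0.16306314 0.09940041]
tray [0.53602107 0.02243362 0.018     ] [ 0.1430738  -0.98971202  0.        ] [ 0.98971202  0.1430738  -0.        ]
U [0.5108 0.0188 0.003 ] 319.49077933655116 131.53403319131206
empty [ 0.5686 -0.0244  0.003 ] 366.3226679386272 92.98536285652966
```

View pics/c1.png

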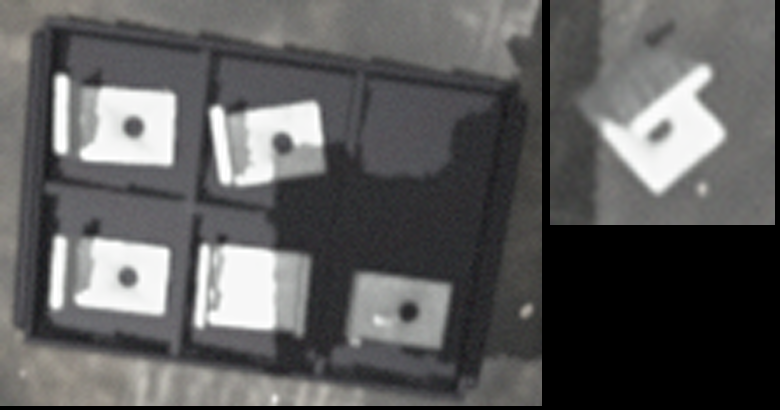

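```bash
python3 - <<'E'
from h import *
i=np.load("w1.npy",allow_pickle=True).item()
r=lambda u,v,z:ray("wrist",(u,v),z,i)
E=r(480+141/5,170+161/5,.002);F=r(480+108/5,170+98/5,.028);print("spare",(E+F)/2,np.linalg.norm((E-F)[:2]))
s=ray("scene",(255+0,0),0)
print("U base",r(245+260/3.5,50+290/3.5,.004))
print("foot w",np.linalg.norm(r(515,196,.002)-r(501.6,208.4,.002)))
# scene-view cross-checks (crop offsets: tray 255,180 x5; spare 390,165 x5)
print("U scene",ray("scene",(255+308/5,180+230/5),.005)," empty scene",ray("scene",(255+318/5,180+100/5),.003))
a=ray("scene",(390+(683-530)/5,165+108/5),.002);b=ray("scene",(390+(610-530)/5,165+122/5),.002);print("spare scene",a,b)
T=manip.state(); R=np.array(T["eef_rot"])
def to(p): return (R.T@(np.array(p)-T["tool_pos"])/.04).round(2)
print(to([.512,.018,.18]),to([.512,.018,.046]))
E
```

```text
spare [ 0.49286389 -0.22870798  0.015     ] 0.03572390721731369
U base [0.50922545 0.01863027 0.004     ]
foot w 0.02264610802105538
U scene [0.50978907 0.01862594 0.005     ]  empty scene [ 0.57396185 -0.03250412  0.003     ]
spare scene [ 0.47745046 -0.241037    0.002     ] [ 0.48959817 -0.20821491  0.002     ]
[ 1.44 -0.12  0.05] [ 1.43 -0.11  3.4 ]
```

send_rows(deltas=[0.4,-0.05,0,0,0,0,0,0.8,-0.1,0,0,0,0,0,1.2,-0.13,0,0,0,0,0,1.37,-0.15,0,0,0,0,0,1.37,-0.15,0.4,0,0,0,0,1.37,-0.15,0.9,0,0,0,0,1.37,-0.15,1.4,0,0,0,0,1.37,-0.15,1.9,0,0,0,0,1.37,-0.15,2.3,0,0,0,0,1.37,-0.15,2.5,0,0,0,0,1.37,-0.15,2.5,0,0,0,0,1.37,-0.15,2.5,0,0,0,0])

```text
clock: 2.82
tool_pos: [0.5072, 0.0138, 0.0823]
eef_rot: [[0.968, 0.249, -0.0], [0.249, -0.968, 0.0], [-0.0, -0.0, -1.0]]
wrist_force: [0.3, 0.9, 0.2]
opening: 0.0003
grip_force: 0.0
```

```bash
cat > go.py <<'E'
from h import *
T=manip.state(); R=np.array(T["eef_rot"]); print(T["clock"],T["tool_pos"],T["wrist_force"])
for n,p in dict(U=[.5095,.0187,.046],E=[.569,-.026,.038],S=[.493,-.228,.046]).items(): print(n,(R.T@(np.array(p)-T["tool_pos"])/.04).round(2))
E
python3 go.py; python3 - <<'E'
from h import *
im=eyes.camera("scene")[:,:,::-1]
cv2.imwrite("pics/s2.png",cv2.resize(im[130:280,210:440],None,fx=3.2,fy=3.2,interpolation=2))
E
```

```text
2.8167 [0.5072191  0.0137864  0.08226251] [0.28793249 0.85268044 0.17848237]
U [ 0.09 -0.1   0.91]
E [1.25 1.35 1.11]
S [-1.85  5.77  0.91]
```

View pics/s2.png

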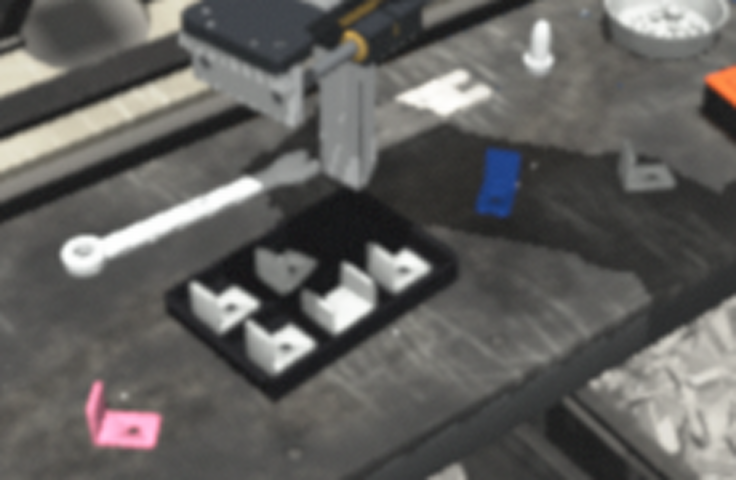

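The fingertips are above the U in open air. Now the descent and hold.

send_rows(deltas=[0.09,-0.1,0.2,0,0,0,0,0.09,-0.1,0.45,0,0,0,0,0.09,-0.1,0.7,0,0,0,0,0.09,-0.1,0.85,0,0,0,0,0.09,-0.1,0.91,0,0,0,0,0.09,-0.1,0.91,0,0,0,0,0.09,-0.1,0.91,0,0,0,0,0.09,-0.1,0.91,0,0,0,0,0.09,-0.1,0.91,0,0,0,0,0.09,-0.1,0.91,0,0,0,0,0.09,-0.1,0.91,0,0,0,0,0.09,-0.1,0.91,0,0,0,0,0.09,-0.1,0.91,0,0,0,0,0.09,-0.1,0.91,0,0,0,0,0.09,-0.1,0.91,0,0,0,0,0.09,-0.1,0.91,0,0,0,0,0.09,-0.1,0.91,0,0,0,0,0.09,-0.1,0.91,0,0,0,0,0.09,-0.1,0.91,0,0,0,0,0.09,-0.1,0.91,0,0,0,0])

```text
clock: 4.53
tool_pos: [0.5098, 0.0186, 0.0456]
eef_rot: [[0.968, 0.249, -0.0], [0.249, -0.968, 0.0], [-0.0, -0.0, -1.0]]
wrist_force: [0.1, 0.1, -0.2]
opening: 0.0005
grip_force: 0.0
```

```bash
python3 go.py; python3 - <<'E'
from h import *
i=eyes.camera_info("wrist");a=eyes.camera("wrist")[:,:,::-1]; b=eyes.camera("scene")[:,:,::-1]
np.save("w2.npy",i,allow_pickle=True); cv2.imwrite("pics/w2full.png",a)
o=np.zeros((560,800,3),np.uint8)
o[:320,:800]=cv2.resize(a[0:256],(800,320),interpolation=2); o[320:560,:368]=cv2.resize(b[180:260,250:373],(368,240),interpolation=2)
cv2.imwrite("pics/w2.png",o)
E
```

```text
4.5333 [0.50982564 0.01862853 0.04557966] [ 0.06098919  0.11495023 -0.23018614]
U [-0.01 -0.   -0.01]
E [1.15 1.45 0.19]
S [-1.94  5.87 -0.01]
```

View pics/w2.png

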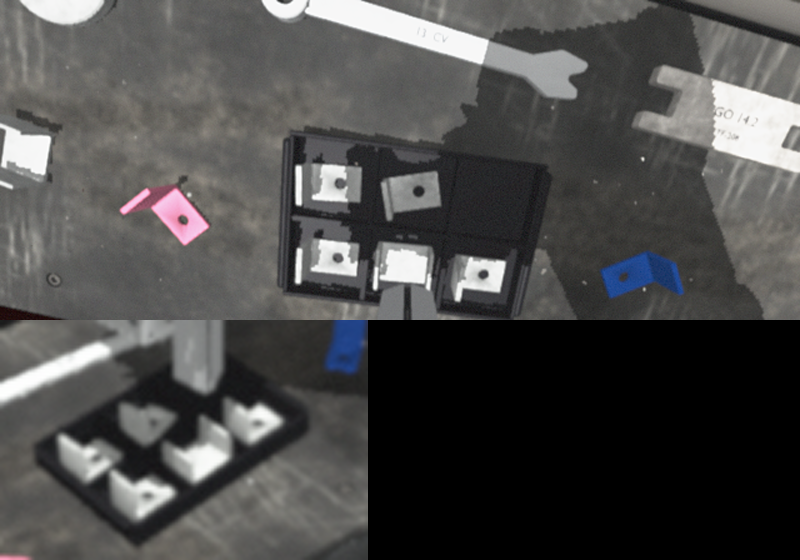

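The wrist view shows the fingertips over the U (the near middle pocket) and the empty pocket centred at about (398,162) in full-frame pixels. I'll hold longer and refine the empty pocket's middle.

send_rows(deltas=[0,0,0,0,0,0,0,0,0,0,0,0,0,0,0,0,0,0,0,0,0,0,0,0,0,0,0,0,0,0,0,0,0,0,0,0,0,0,0,0,0,0,0,0,0,0,0,0,0,0,0,0,0,0,0,0,0,0,0,0,0,0,0,0,0,0,0,0,0,0,0,0,0,0,0,0,0,0,0,0,0,0,0,0,0,0,0,0,0,0,0,0,0,0,0,0,0,0,0,0,0,0,0,0,0,0,0,0,0,0,0,0,0,0,0,0,0,0,0,0,0,0,0,0,0,0])

```text
clock: 6.13
tool_pos: [0.5098, 0.0186, 0.0456]
eef_rot: [[0.968, 0.249, -0.0], [0.249, -0.968, 0.0], [0.0, -0.0, -1.0]]
wrist_force: [0.1, 0.6, 1.3]
opening: 0.0006
grip_force: 0.0
```

```bash
python3 - <<'E'
from h import *
i=np.load("w2.npy",allow_pickle=True).item()
print("E",ray("w",(397.6,162.4),.018,i),ray("w",(397.6,162.4),.003,i))
print("Ubase",ray("w",(404/1.25,266/1.25),.005,i))
j=eyes.camera_info("scene");x=np.array(j["R"])@manip.state()["tool_pos"]+j["t"];print("tip px",x[0]/x[2]*j["fx"]+j["cx"],x[1]/x[2]*j["fy"]+j["cy"])
E
python3 go.py
```

```text
E [ 0.56500648 -0.02463975  0.018     ] [ 0.56370979 -0.02868092  0.003     ]
Ubase [0.50733158 0.01960828 0.005     ]
tip px 316.2630334377879 210.73115028376745
6.1333 [0.50984835 0.01861641 0.04560457] [0.09912979 0.55330874 1.25909436]
U [-0.01 -0.   -0.01]
E [1.15 1.45 0.19]
S [-1.94  5.87 -0.01]
```

```bash
python3 - <<'E'
from h import *
p=manip.state()["tool_pos"]
def pr(j,p): x=np.array(j["R"])@p+j["t"]; return x[0]/x[2]*j["fx"]+j["cx"],x[1]/x[2]*j["fy"]+j["cy"]
o=np.zeros((480,800,3),np.uint8)
for k,(n,h) in enumerate((("scene",40),("wrist",60))):
    j=eyes.camera_info(n); im=eyes.camera(n)[:,:,::-1].copy(); u,v=pr(j,p); print(n,u,v)
    x0,y0=int(u)-h,int(v)-h; s=400/(2*h)
    c=cv2.resize(im[y0:y0+2*h,x0:x0+2*h],(400,400),interpolation=2)
    for q,col in((p,(0,0,255)),(np.array([*p[:2],.005]),(0,255,0))):
        a,b=pr(j,q); cv2.drawMarker(c,(int((a-x0)*s),int((b-y0)*s)),col,0,14,1)
    o[:400,k*400:k*400+400]=c
cv2.imwrite("pics/z3.png",o)
E
```

```text
scene 316.2630334377879 210.73115028376745
wrist 324.9398456167564 227.55631147598018
```

View pics/z3.png

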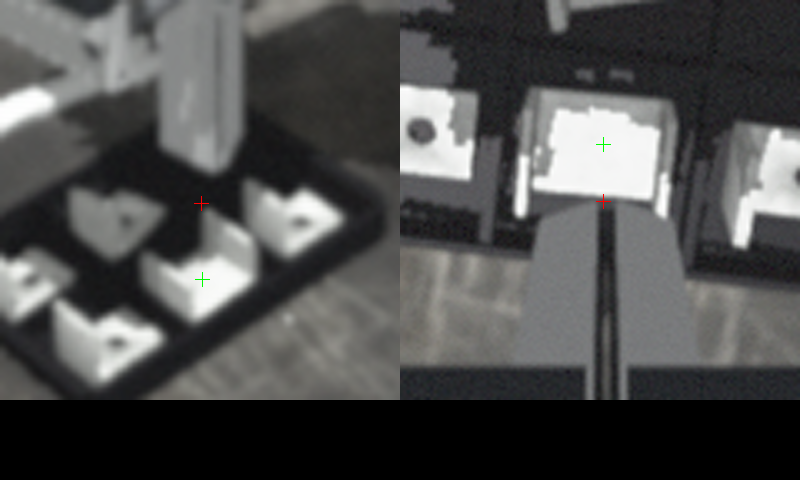

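The green marker (below the TCP) sits at the centre of the U in both views. Next: straight up, across, and down over the empty pocket.

send_rows(deltas=[0,0,-0.3,0,0,0,0,0,0,-0.8,0,0,0,0,0,0,-1.4,0,0,0,0,0,0,-2.0,0,0,0,0,0,0,-2.6,0,0,0,0,0,0,-3.0,0,0,0,0,0,0,-3.1,0,0,0,0,0,0,-3.1,0,0,0,0,0.25,0.32,-3.1,0,0,0,0,0.5,0.65,-3.1,0,0,0,0,0.8,1.0,-3.1,0,0,0,0,1.0,1.28,-3.1,0,0,0,0,1.11,1.41,-3.1,0,0,0,0,1.11,1.41,-3.1,0,0,0,0,1.11,1.41,-2.8,0,0,0,0,1.11,1.41,-2.2,0,0,0,0,1.11,1.41,-1.6,0,0,0,0,1.11,1.41,-1.0,0,0,0,0,1.11,1.41,-0.7,0,0,0,0,1.11,1.41,-0.6,0,0,0,0])

```text
clock: 7.9
tool_pos: [0.5649, -0.0243, 0.0673]
eef_rot: [[0.968, 0.25, -0.004], [0.25, -0.968, 0.0], [-0.003, -0.001, -1.0]]
wrist_force: [0.1, 0.2, 1.3]
opening: 0.0004
grip_force: 0.0
```

```bash
sed -i 's/E=\[[^]]*\]/E=[.567,-.025,.036]/' go.py; python3 go.py
```

```text
7.9 [ 0.56490368 -0.02427417  0.06726536] [0.10385044 0.16539567 1.33013742]
U [-1.07 -1.39  0.54]
E [0.05 0.03 0.78]
S [-3.01  4.48  0.54]
```

send_rows(deltas=[0,0,0.3,0,0,0,0,0,0,0.6,0,0,0,0,0,0,0.8,0,0,0,0,0,0,0.84,0,0,0,0,0,0,0.84,0,0,0,0,0,0,0.84,0,0,0,0,0,0,0.84,0,0,0,0,0,0,0.84,0,0,0,0,0,0,0.84,0,0,0,0,0,0,0.84,0,0,0,0,0,0,0.84,0,0,0,0,0,0,0.84,0,0,0,0,0,0,0.84,0,0,0,0,0,0,0.84,0,0,0,0,0,0,0.84,0,0,0,0,0,0,0.84,0,0,0,0,0,0,0.84,0,0,0,0,0,0,0.84,0,0,0,0])

```text
clock: 9.4
tool_pos: [0.5669, -0.0249, 0.036]
eef_rot: [[0.968, 0.249, -0.0], [0.249, -0.968, 0.0], [-0.0, -0.0, -1.0]]
wrist_force: [0.4, 0.0, -0.9]
opening: 0.0002
grip_force: 0.0
```

```bash
python3 go.py; python3 - <<'E'
from h import *
p=manip.state()["tool_pos"]
def pr(j,p): x=np.array(j["R"])@p+j["t"]; return x[0]/x[2]*j["fx"]+j["cx"],x[1]/x[2]*j["fy"]+j["cy"]
o=np.zeros((400,800,3),np.uint8)
for k,(n,h) in enumerate((("scene",40),("wrist",75))):
    j=eyes.camera_info(n); im=eyes.camera(n)[:,:,::-1].copy(); u,v=pr(j,p); print(n,u,v)
    x0,y0=int(u)-h,int(v)-h; s=400/(2*h)
    c=cv2.resize(im[y0:y0+2*h,x0:x0+2*h],(400,400),interpolation=2)
    c=np.clip(255*(c/255.)**.5,0,255).astype(np.uint8)
    for q,col in((p,(0,0,255)),(np.array([*p[:2],.003]),(0,255,0))):
        a,b=pr(j,q); cv2.drawMarker(c,(int((a-x0)*s),int((b-y0)*s)),col,0,14,1)
    o[:400,k*400:k*400+400]=c
cv2.imwrite("pics/z4.png",o)
E
```

```text
9.4 [ 0.56687271 -0.02494457  0.03597552] [ 0.44668532  0.02235769 -0.90196052]
U [-1.12 -1.41 -0.25]
E [ 0.  0. -0.]
S [-3.05  4.46 -0.25]
scene 317.44267684860597 191.03945218140896
wrist 324.9356485007859 227.57432829497534
```

View pics/z4.png

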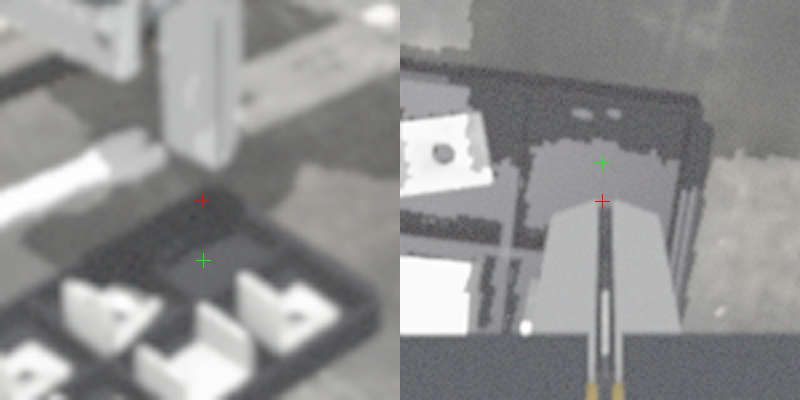

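The marker below the TCP sits mid-pocket in both views. I'll hold on.

send_rows(deltas=[0,0,0,0,0,0,0,0,0,0,0,0,0,0,0,0,0,0,0,0,0,0,0,0,0,0,0,0,0,0,0,0,0,0,0,0,0,0,0,0,0,0,0,0,0,0,0,0,0,0,0,0,0,0,0,0,0,0,0,0,0,0,0,0,0,0,0,0,0,0,0,0,0,0,0,0,0,0,0,0,0,0,0,0,0,0,0,0,0,0,0,0,0,0,0,0,0,0,0,0,0,0,0,0,0,0,0,0,0,0,0,0,0,0,0,0,0,0,0,0,0,0,0,0,0,0])

```text
clock: 11.0
tool_pos: [0.5669, -0.0249, 0.036]
eef_rot: [[0.968, 0.249, -0.0], [0.249, -0.968, 0.0], [0.0, -0.0, -1.0]]
wrist_force: [0.3, -0.2, 0.2]
opening: 0.0006
grip_force: 0.0
```

send_rows(deltas=[0,0,-0.3,0,0,0,0,0,0,-0.9,0,0,0,0,0,0,-1.5,0,0,0,0,0,0,-2.1,0,0,0,0,0,0,-2.8,0,0,0,0,0,0,-3.3,0,0,0,0,0,0,-3.4,0,0,0,0,0,0,-3.4,0,0,0,0,-0.2,0.3,-3.4,0,0,0,0,-0.6,0.8,-3.4,0,0,0,0,-1.0,1.4,-3.4,0,0,0,0,-1.4,2.0,-3.4,0,0,0,0,-1.8,2.6,-3.4,0,0,0,0,-2.2,3.2,-3.4,0,0,0,0,-2.6,3.8,-3.4,0,0,0,0,-2.9,4.2,-3.4,0,0,0,0,-3.05,4.46,-3.4,0,0,0,0,-3.05,4.46,-3.4,0,0,0,0,-3.05,4.46,-3.4,0,0,0,0,-3.05,4.46,-3.4,0,0,0,0])

```text
clock: 12.67
tool_pos: [0.4936, -0.2267, 0.1717]
eef_rot: [[0.968, 0.251, -0.0], [0.251, -0.968, 0.001], [-0.0, -0.001, -1.0]]
wrist_force: [-0.3, 0.8, -0.3]
opening: 0.0007
grip_force: 0.0
```

```bash
python3 go.py; python3 - <<'E'
from h import *
p=manip.state()["tool_pos"]
def pr(j,p): x=np.array(j["R"])@p+j["t"]; return x[0]/x[2]*j["fx"]+j["cx"],x[1]/x[2]*j["fy"]+j["cy"]
q=np.array([.493,-.228,.003]); o=np.zeros((400,800,3),np.uint8)
for k,(n,h) in enumerate((("scene",30),("wrist",40))):
    j=eyes.camera_info(n); im=eyes.camera(n)[:,:,::-1].copy(); u,v=pr(j,q); print(n,u,v)
    x0,y0=int(u)-h,int(v)-h; s=400/(2*h)
    c=cv2.resize(im[y0:y0+2*h,x0:x0+2*h],(400,400),interpolation=2)
    cv2.drawMarker(c,(int((u-x0)*s),int((v-y0)*s)),(0,255,0),0,14,1)
    o[:400,k*400:k*400+400]=c
cv2.imwrite("pics/z5.png",o)
E
```

```text
12.6667 [ 0.49360851 -0.22665673  0.17167666] [-0.31653253  0.84114852 -0.32998759]
U [ 1.92 -5.84  3.15]
E [ 3.04 -4.42  3.4 ]
S [-0.02  0.03  3.14]
scene 411.3870573971587 184.92866209617992
wrist 326.3210153846107 180.16631196980043
```

View pics/z5.png

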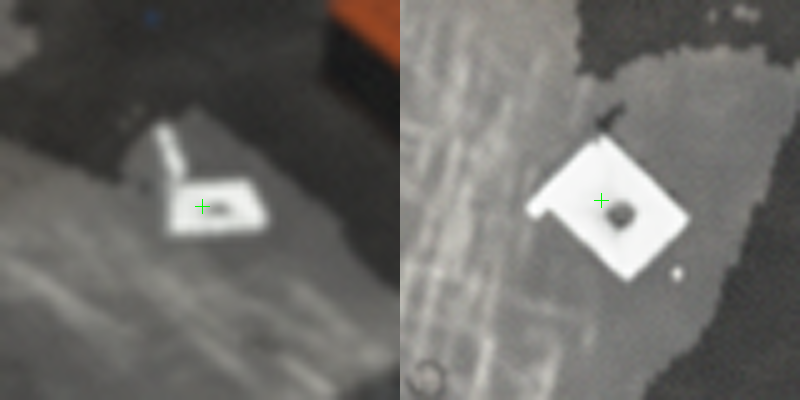

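The green marker lies about 3 mm from the spare's middle (towards the flange), so I'll correct by −2 mm in tool x and +2 mm in tool y, then descend and hold.

send_rows(deltas=[-0.05,0.05,0.3,0,0,0,0,-0.05,0.05,0.8,0,0,0,0,-0.05,0.05,1.3,0,0,0,0,-0.05,0.05,1.8,0,0,0,0,-0.05,0.05,2.3,0,0,0,0,-0.05,0.05,2.7,0,0,0,0,-0.05,0.05,3.0,0,0,0,0,-0.05,0.05,3.17,0,0,0,0,-0.05,0.05,3.17,0,0,0,0,-0.05,0.05,3.17,0,0,0,0,-0.05,0.05,3.17,0,0,0,0,-0.05,0.05,3.17,0,0,0,0,-0.05,0.05,3.17,0,0,0,0,-0.05,0.05,3.17,0,0,0,0,-0.05,0.05,3.17,0,0,0,0,-0.05,0.05,3.17,0,0,0,0,-0.05,0.05,3.17,0,0,0,0,-0.05,0.05,3.17,0,0,0,0,-0.05,0.05,3.17,0,0,0,0,-0.05,0.05,3.17,0,0,0,0])

```text
clock: 14.43
tool_pos: [0.4917, -0.2305, 0.0452]
eef_rot: [[0.968, 0.249, 0.0], [0.249, -0.968, 0.0], [0.0, -0.0, -1.0]]
wrist_force: [0.1, 0.1, -0.6]
opening: 0.0007
grip_force: 0.0
```

send_rows(deltas=[0,0,0,0,0,0,0,0,0,0,0,0,0,0,0,0,0,0,0,0,0,0,0,0,0,0,0,0,0,0,0,0,0,0,0,0,0,0,0,0,0,0,0,0,0,0,0,0,0,0,0,0,0,0,0,0,0,0,0,0,0,0,0,0,0,0,0,0,0,0,0,0,0,0,0,0,0,0,0,0,0,0,0,0,0,0,0,0,0,0,0,0,0,0,0,0,0,0,0,0,0,0,0,0,0,0,0,0,0,0,0,0,0,0,0,0,0,0,0,0,0,0,0,0,0,0,0,0,0,0,0,0,0])

```text
clock: 16.02
tool_pos: [0.4917, -0.2305, 0.0452]
eef_rot: [[0.968, 0.249, -0.0], [0.249, -0.968, 0.0], [-0.0, -0.0, -1.0]]
wrist_force: [-0.1, 0.7, 0.5]
opening: 0.0006
grip_force: 0.0
```

```bash
python3 go.py
```

```text
16.0167 [ 0.49172168 -0.23052189  0.04517943] [-0.11727879  0.72795278  0.52248152]
U [ 1.98 -5.92 -0.02]
E [ 3.1  -4.51  0.23]
S [ 0.05 -0.05 -0.02]
```

```bash
python3 -c "
from station import hand_in
print(hand_in())"
```

```text
the job is handed in; nothing more can be done
None
```

I pointed at the wrong U bracket, then the empty pocket, then the spare L, holding over 2 s at each, and handed the job in at about 16 s still over the spare. No contact showed in the force readings. In the scene camera the fingertips looked up to 2 cm higher than the reported tool point, which I set about 3 cm over each middle.

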